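Hinge check on the shop's label printer

ROBOT

A 6-joint arm with a two-finger parallel gripper is mounted at the origin on the work surface. World frame = base frame: x ahead of the robot, y to its left, z up, the work surface at z = 0. Lengths are in mm, angles in rad, forces in N, time in s.
With the tool pointing down it reaches from about 350 to 875 mm from the base axis. Payload 4.2 kg.
Tool frame: the origin (TCP) lies midway between the tips of the shut fingers; the grasp point (between the pads) lies 19 mm behind it; z points along the fingers, y is the line along which they close (so a half turn about z gives the same grasp; the last joint's range is limited). The gripper opens to 85 mm and grips with 20 to 120 N. Pads are 22 mm wide; open, the fingers measure 114 mm over their backs; the gripper's body (76 mm by 85 mm) begins 54 mm behind the grasp point. The pads swing forward as they close: fully open they stand 13 mm farther back than shut.
Start: joints at [1.387, 0.385, 0.008, 0, -1.194, -0.259], TCP at [267.761, 564.715, 231.312] pointing down, gripper open.
Joint ranges: [-3.14, 3.14], [-1.21, 2.06], [-1.07, 1.41], [-3.16, 2.05], [-2.99, -0.16], [-3.1, 3.1]. Speed limits (rad/s): [2.79, 2.79, 3.14, 3.14, 3.14, 3.14].

INTERFACE

Orientations are given as a unit quaternion [x, y, z, w].
In Python, from bench import arm gives the robot as it stands. The module is installed in compiled form; this text tells all that it offers.
- The arm moves only by the shell command python3 -m handwheel 'ROWS' [OPENING]. ROWS is JSON, a list of rows, each an object of numbers: "x", "y", "z": the shift along the world's x, y, z each as a share of 20 cm, from -1 to 1; "ax", "ay", "az": the turn, a rotation vector about the world's x, y, z each as a share of 90 degrees, from -1 to 1. In form: [{"x": .., "y": .., "z": .., "ax": .., "ay": .., "az": ..}, ...]. A call has exactly 8 rows; each row shifts and turns the commanded pose from where the row before left it; what a row does not reach is not made up. A row lasts 1/10 s, in which the tool goes at most 50 mm and 8.59 degrees, less where a joint would pass 70% of its speed; a pose out of reach is approached as far as the arm can. A call with a number of a shift or a turn outside -1 to 1 is refused whole. A call with a gripper value outside its range is refused whole. OPENING is the opening, from -1 (shut) to 1 (fully open), set as the call begins (- or left out, the last holds). The fingers move at their own pace and stop on an object; the grip force is fixed at half the most. Time passes only in rows, so rows that do not move let the fingers close, or fill a call up. It gives the time, the measured TCP pose, the force, the opening and the grip force at its end, in the units of the state.
- arm.read_state(): the state, without advancing time (a new reading comes with each control period).
- arm.get_image(name): name is "scene" or "side" or "wrist"; returns the picture (420x560x3 uint8, red, green, blue); there is no depth.
- arm.camera_params(name): a dict with "K" (3x3 intrinsics, pixels), "position" and "orientation" of the camera in the world. Camera axes: x right, y down, z forward; pixel columns grow to the right and rows downward; lengths in mm; the calibration is good to about 2 mm. A picture is of the moment at which its call begins: read the wrist's pose just before it. camera_params takes no time and is no camera call; for the wrist camera it gives the pose at the moment of the call.
- arm.job_done(): hands the job in; it is judged then, once.
The state is a dict: "clock": time; "joints": joint angles; "joint_vel": joint speeds; "joint_efforts": joint torques, N m; "position": TCP position; "ee_rot": TCP orientation; "contact_force": force on the tool from outside, world axes, zero at the start; "wrist_torque": the same for the moment, N m; "gripper_width": finger opening in mm; "grasp_force": force on a finger pad.
Only numpy, scipy, OpenCV 4.12 (cv2) and the standard library are available. Lean on these libraries where they do the work, as an engineer would, in place of code of your own. Each camera call takes 0.05 s, during which the arm holds its last target. There are 200 camera calls.

TASK

The friction hinge of the label printer's lid has just been serviced: lift the lid by its blue fin to about half open (45 degrees), let go completely and see that it stays there. Then, with the lid still free, rest the fingertips on the orange rubber bumper and push down lightly, a steady 5 N or so for a second, never as hard as 10 N; the lid should not give. Leave the lid standing about half open, untouched, and do not disturb the other things on the counter.

Things in the scene. Friction and masses are not known exactly. Their poses are not given: they have to be found in the camera images.
- printer: label printer, a grey case 200 (x) by 180 (y) by 100 mm high, fixed to the counter; origin at the centre of its underside, x to the rear (hinge side), y to the left as seen from the front, z up. The front, with the paper slot, faces roughly towards the robot
- lid (a joint): angle of the white lid (rad): 0 closed, grows as its front edge rises, stop at 1.5. The lid is 190 mm long (hinge to front edge), 178 mm wide, 12 mm thick, 0.3 to 0.65 kg. Stiff friction hinge (about 2.2 N m): the lid stays at any angle it is left at; about 14 to 18 N at the fin lift it, and over 10 N square on the bumper can push it down again. It may start slightly ajar
- hinge (a point): point on the hinge line, at the middle of the lid's width, at the level of the lid's underside, 90 mm behind the printer's origin and 101 mm up. Its axes are the lid's: x from front edge to hinge, y along the hinge line, z out of the lid's upper face; it turns with the lid, whose upper face then tips to the printer's rear
- fin (a point): grip point in the blue fin on the lid's upper face near the front edge; the fin is 36 mm long (lid x), 14 mm thick (lid y) and 36 mm high (lid z). The point is in the middle of length and thickness, 165 mm in front of the hinge, 26 mm above the lid's upper face and 10 mm below the fin's top. Pinched across its thickness it can pivot between the pads. Axes as the lid's
- bumper: rubber bumper on the lid beside the fin: orange ball of 12 mm radius on a screw stem. Origin on the lid's upper face under the ball, 160 mm in front of the hinge, 72 mm to lid +y (left); axes as the lid's. The ball's centre is on lid z, 10 to 26 mm from the origin: how far it is screwed out differs each time and is not measured. Pushed along lid z it gives about 1 mm per 12 N, 2 mm at most
- roll: spare paper roll standing on end, 72 mm diameter, 80 mm high, origin at the centre of its underside; bystander beside the printer
- stapler: red and black stapler, 130 by 34 by 45 mm, origin under its middle; bystander beside the printer
- mug: white mug, 80 mm diameter, 90 mm high, origin under its middle; bystander
- scanner: black and grey hand scanner lying down, 200 by 65 by 36 mm; bystander
- calculator: white desk calculator, 160 by 100 by 20 mm; bystander
- cardreader: black card reader, 160 by 75 by 32 mm; bystander

How it is judged:
By the outcome, as a careful person would: the job done as asked, in the order asked, and still so for the second after the job is handed in, with the robot touching nothing.
It also fails if it takes over 54 s, if anything falls off the work surface, if the arm or the gripper's body presses on something with over 40 N, if the wrist force passes 120 N, or if a joint passes its speed limit or range.

## Working session

There is one attempt and no reset: what is moved stays moved. The work goes in short steps, Python scripts to look and compute and a shell command to move; the robot and the scene stay as the last step left them, time stands still between calls to the robot, and variables do not carry over. Pictures are saved under pics/ and viewed, at most 10 in all, crops included, and the job is handed in when it is done.

```bash
mkdir -p pics
python3 - <<'E'
from bench import arm
import cv2
for n in("scene","side"):
    p=arm.camera_params(n);print(n,p)
    im=arm.get_image(n);cv2.imwrite(f"pics/{n}0.png",cv2.resize(im[:,:,::-1],(800,600),interpolation=cv2.INTER_CUBIC))
    cv2.imwrite(f"pics/raw_{n}.png",im[:,:,::-1])
print(arm.read_state())
E
```

```text
scene {'K': array([[514.03395587,   0.        , 282.20938472],
       [  0.        , 514.03395587, 220.57425101],
       [  0.        ,   0.        ,   1.        ]]), 'position': array([1057.37206998, -685.72250747, 1251.91706127]), 'orientation': array([ 0.90157718,  0.293329  , -0.10724503, -0.29935795])}
side {'K': array([[515.46885617,   0.        , 279.26104564],
       [  0.        , 515.46885617, 214.6813845 ],
       [  0.        ,   0.        ,   1.        ]]), 'position': array([  506.09051259, -1117.3989849 ,   864.21286146]), 'orientation': array([ 0.8839664 , -0.00600773,  0.00663412, -0.46746475])}
{'clock': 0.1, 'joints': array([ 1.38662279e+00,  3.85491359e-01,  6.75692425e-03, -4.25261200e-04,
       -1.19400289e+00, -2.58612721e-01]), 'joint_vel': array([-0.00146571, -0.00161005,  0.00333254,  0.00052352, -0.0020415 ,
       -0.00017841]), 'joint_efforts': array([-7.34411497e-04, -3.93317699e+01,  1.88929206e+01,  4.19798747e+00,
       -2.57910353e-03,  4.41594580e-06]), 'position': array([267.54271463, 564.26270776, 230.32317806]), 'ee_rot': array([ 9.75574777e-01, -2.19665367e-01, -1.61388203e-04,  9.77182852e-04]), 'contact_force': array([-0.65061282, -0.44388045, -0.15376986]), 'wrist_torque': array([ 0.01425129, -0.02735193,  0.01013682]), 'grasp_force': 0.0, 'gripper_width': 85.63409941593977}
```

View pics/scene0.png

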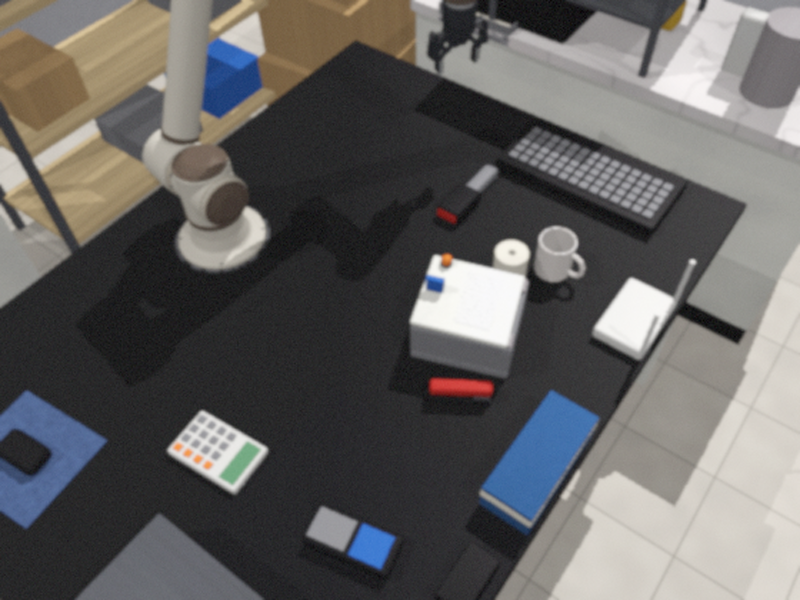

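View pics/side0.png

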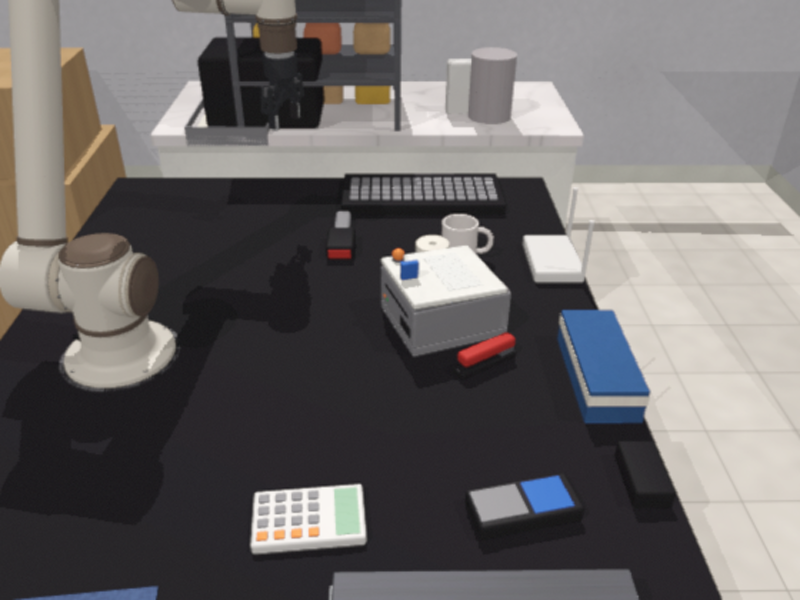

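The scene view (800x600) shows the printer at about (470,310), the fin at (435,284) and the bumper at (447,260). In the side view the fin is at (409,270) and the bumper at (398,255). The paper roll and mug stand to the printer's left and the stapler to its right. Next I'll enlarge both crops.

Run:
```python
import cv2,numpy as np
a=cv2.imread("pics/raw_scene.png")[170:270,280:380];b=cv2.imread("pics/raw_side.png")[160:260,260:360]
m=np.hstack([cv2.resize(i,(400,400),interpolation=cv2.INTER_CUBIC) for i in(a,b)])
cv2.imwrite("pics/crop1.png",m)
```

```text
(no output)
```

View pics/crop1.png

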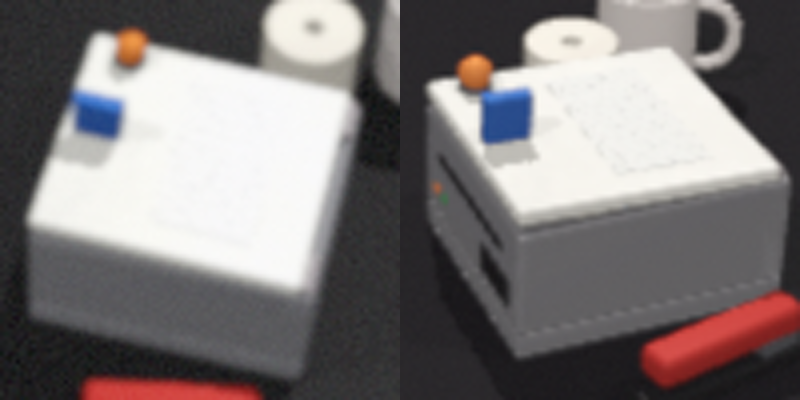

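The left (scene) crop shows the lid corners at (97,37), (30,215), (300,290) and (358,98), the ball at (131,47) and the fin at (98,117). The right (side) crop shows lid corners at (428,85), (518,212), (788,178) and (672,50), the ball at (475,72) and the fin at (508,117). I'll fit the pose to these points.

```bash
cat > h.py <<'E'
import numpy as np
from scipy.spatial.transform import Rotation as R
from bench import arm
CH=np.array([90,0,101.])
def lid2w(q,pts):
    x,y,yaw,th=q[:4]
    # lid frame turns about y: front edge (-x) rises with th>0 ; upper face tips to rear
    p=R.from_euler('y',th).apply(np.atleast_2d(pts))+CH
    return R.from_euler('z',yaw).apply(p)+[x,y,0]
def case2w(q,pts): return R.from_euler('z',q[2]).apply(np.atleast_2d(pts))+[q[0],q[1],0]
def proj(n,p,c=None):
    c=c or arm.camera_params(n)
    v=R.from_quat(c['orientation']).inv().apply(p-c['position'])
    w=v@np.array(c['K']).T
    return w[:,:2]/w[:,2:]
E
python3 - <<'E'
from h import *
from scipy.optimize import least_squares
L=[(-190,89,12),(-190,-89,12),(0,-89,12),(0,89,12),(-165,-7,30)]
S=np.array([(97,37),(30,215),(300,290),(358,98),(98,117),(131,47),(32,318),(300,375)])/4+[280,170]
D=np.array([(428,85),(518,212),(788,178),(672,50),(508,117),(475,72),(520,355)],float);D=(D-[400,0])/4+[260,160]
c={n:arm.camera_params(n) for n in('scene','side')}
def f(q):
    l=lid2w(q,L+[(-160,72,12+q[4])]);k=case2w(q,[(-100,-90,0),(100,-90,0)])
    return np.r_[(proj('scene',np.r_[l,k],c['scene'])-S).ravel(),(proj('side',np.r_[l,k[:1]],c['side'])-D).ravel()]
r=least_squares(f,[650,0,0,0.05,18],loss='soft_l1',x_scale=[10,10,.1,.1,5])
print(r.x.round(3));print(r.fun.reshape(-1,2).round(1).tolist())
q=r.x;np.save('q.npy',q)
for th in(q[3],.785):
    q[3]=th;print(th,lid2w(q,[(0,0,0),(-165,0,38),(-160,72,12+q[4])]).round(0).tolist())
E
```

```text
[6.19918e+02 1.03607e+02 3.35000e-01 2.70000e-02 1.20870e+01]
[[0.9, -0.3], [0.1, 1.8], [0.4, 0.3], [-0.9, -0.5], [0.2, 2.1], [0.9, 1.0], [-0.3, 0.3], [-0.1, 2.6], [-0.2, -1.4], [-0.2, -0.3], [-2.1, -3.4], [-0.6, -2.0], [0.3, 0.4], [0.1, -0.5], [-1.5, 0.3]]
0.026562437381008865 [[705.0, 133.0, 101.0], [550.0, 79.0, 143.0], [531.0, 149.0, 129.0]]
0.785 [[705.0, 133.0, 101.0], [620.0, 104.0, 245.0], [590.0, 170.0, 231.0]]
```

```bash
python3 -m handwheel '[{"x":0.088,"y":-0.152,"az":0.062},{"x":0.088,"y":-0.152,"az":0.062},{"x":0.088,"y":-0.152,"az":0.062},{"x":0.088,"y":-0.152,"az":0.062},{"x":0.088,"y":-0.152,"az":0.062},{"x":0.088,"y":-0.152,"az":0.062},{"x":0.088,"y":-0.152,"az":0.062},{"x":0.088,"y":-0.152,"az":0.062}]' 0
python3 -m handwheel '[{"x":0.088,"y":-0.152},{"x":0.088,"y":-0.152},{"x":0.088,"y":-0.152},{"x":0.088,"y":-0.152},{"x":0.088,"y":-0.152},{"x":0.088,"y":-0.152},{"x":0.08,"y":-0.152},{"x":0,"y":0}]'
python3 - <<'E'
from h import *
import cv2,pickle
s=arm.read_state();c=arm.camera_params('wrist');im=arm.get_image('wrist')
pickle.dump(c,open('w1.pkl','wb'))
print(c,s['position'],R.from_quat(s['ee_rot']).as_matrix().round(3),s['gripper_width'],s['joints'])
cv2.imwrite('pics/w1.png',cv2.resize(im[:,:,::-1],(800,600),interpolation=cv2.INTER_CUBIC))
q=np.load('q.npy')
P=lid2w(q,[(-190,89,12),(-190,-89,12),(-183,7,48),(-147,7,48),(-147,-7,48),(-183,-7,48),(-160,72,12+q[4])])
print((proj('wrist',P,c)*800/560).round(0).tolist())
E
```

```text
{'K': array([[368.34374186,   0.        , 275.0813334 ],
       [  0.        , 368.34374186, 216.8692519 ],
       [  0.        ,   0.        ,   1.        ]]), 'position': array([338.20598829, 531.84654582, 373.8611949 ]), 'orientation': array([-0.52795614,  0.83505985,  0.12996199, -0.08394783])} [267.54271463 564.26270776 230.32317806] [[ 0.903 -0.429 -0.001]
 [-0.429 -0.903 -0.002]
 [ 0.     0.002 -1.   ]] 85.63409941593977 [ 1.38662279e+00  3.85491359e-01  6.75692425e-03 -4.25261200e-04
 -1.19400289e+00 -2.58612721e-01]
[[1339.0, -972.0], [2243.0, -1952.0], [2138.0, -1934.0], [2126.0, -2249.0], [2244.0, -2392.0], [2248.0, -2056.0], [1455.0, -1294.0]]invalid input at $[0]: expected keys x, y, z, ax, ay, az
invalid input at $[0]: expected keys x, y, z, ax, ay, az
```

View pics/w1.png

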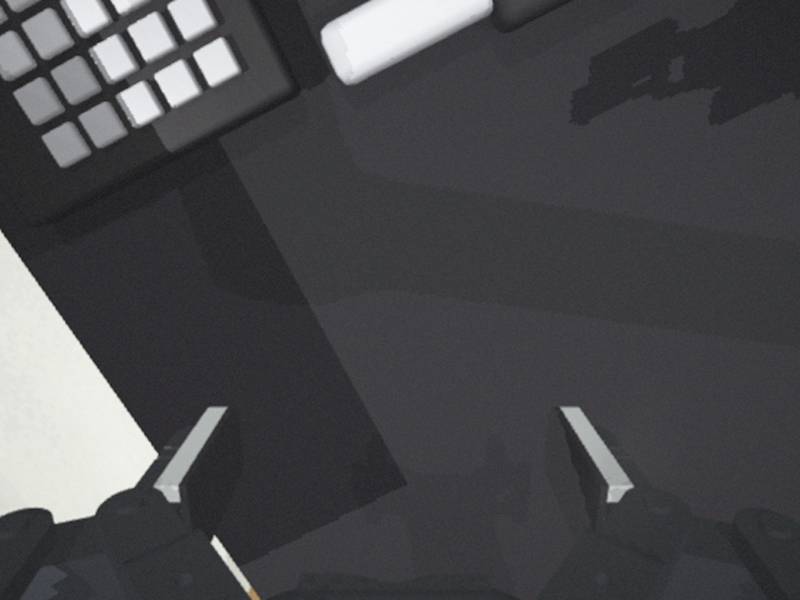

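The calls were refused because every row needs all six keys. This picture only shows the start view: keyboard at top left, fingertips at the bottom. I'll send the rows again.

```bash
python3 -m handwheel '[{"x":0.088,"y":-0.152,"z":0,"ax":0,"ay":0,"az":0.062},{"x":0.088,"y":-0.152,"z":0,"ax":0,"ay":0,"az":0.062},{"x":0.088,"y":-0.152,"z":0,"ax":0,"ay":0,"az":0.062},{"x":0.088,"y":-0.152,"z":0,"ax":0,"ay":0,"az":0.062},{"x":0.088,"y":-0.152,"z":0,"ax":0,"ay":0,"az":0.062},{"x":0.088,"y":-0.152,"z":0,"ax":0,"ay":0,"az":0.062},{"x":0.088,"y":-0.152,"z":0,"ax":0,"ay":0,"az":0.062},{"x":0.088,"y":-0.152,"z":0,"ax":0,"ay":0,"az":0.062}]' 0
python3 -m handwheel '[{"x":0.088,"y":-0.152,"z":0,"ax":0,"ay":0,"az":0},{"x":0.088,"y":-0.152,"z":0,"ax":0,"ay":0,"az":0},{"x":0.088,"y":-0.152,"z":0,"ax":0,"ay":0,"az":0},{"x":0.088,"y":-0.152,"z":0,"ax":0,"ay":0,"az":0},{"x":0.088,"y":-0.152,"z":0,"ax":0,"ay":0,"az":0},{"x":0.088,"y":-0.152,"z":0,"ax":0,"ay":0,"az":0},{"x":0.08,"y":-0.152,"z":0,"ax":0,"ay":0,"az":0},{"x":0,"y":-0.152,"z":0,"ax":0,"ay":0,"az":0}]'
python3 - <<'E'
from h import *
import cv2,pickle
s=arm.read_state();c=arm.camera_params('wrist');im=arm.get_image('wrist')
pickle.dump(c,open('w1.pkl','wb'))
print(s['position'],R.from_quat(s['ee_rot']).as_matrix().round(3),s['gripper_width'],s['joints'])
cv2.imwrite('pics/w2.png',cv2.resize(im[:,:,::-1],(800,600),interpolation=cv2.INTER_CUBIC))
q=np.load('q.npy')
P=lid2w(q,[(-190,89,12),(-190,-89,12),(-183,7,48),(-147,7,48),(-147,-7,48),(-183,-7,48),(-160,72,12+q[4])])
print((proj('wrist',P,c)*800/560).round(0).tolist())
E
```

```text
clock: 0.95
position: [408.9, 320.1, 231.2]
ee_rot: [0.986, 0.169, -0.0, 0.0]
contact_force: [0.3, -0.0, 0.2]
gripper_width: 42.3
grasp_force: 0.0
clock: 1.75
position: [531.4, 77.0, 230.7]
ee_rot: [0.986, 0.167, -0.0, 0.0]
contact_force: [-0.1, 0.4, -0.2]
gripper_width: 42.6
grasp_force: 0.0
[531.4292001   76.98739622 230.69069153] [[ 0.944  0.329 -0.   ]
 [ 0.329 -0.944 -0.   ]
 [-0.     0.    -1.   ]] 42.55736006320834 [ 4.46189811e-01  2.35794968e-01 -2.09081150e-01  2.91278308e-04
 -1.12628892e+00  1.46003837e+00]
[[228.0, 316.0], [575.0, 316.0], [388.0, 324.0], [388.0, 244.0], [420.0, 244.0], [419.0, 324.0], [251.0, 263.0]]
```

View pics/w2.png

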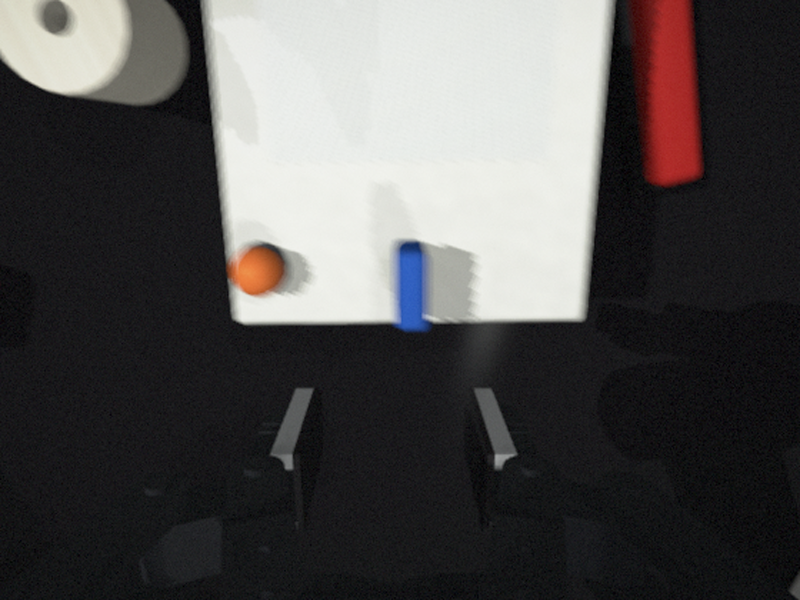

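The wrist view shows the lid's front corners at (235,323) and (585,320). The fin top spans (397–423, 243–328) and the ball is at (258,270). That is about 8 px off the prediction, so I'll refit.

```bash
cat >> h.py <<'E'
def fit3():
    import pickle
    from scipy.optimize import least_squares
    L=[(-190,89,12),(-190,-89,12),(0,-89,12),(0,89,12),(-165,-7,30)]
    S=np.array([(97,37),(30,215),(300,290),(358,98),(98,117),(131,47),(32,318),(300,375)])/4+[280,170]
    D=(np.array([(428,85),(518,212),(788,178),(672,50),(508,117),(475,72),(520,355)],float)-[400,0])/4+[260,160]
    W=np.array([(235,323),(585,320),(411,285),(258,270)])*.7
    c={n:arm.camera_params(n) for n in('scene','side')};w=pickle.load(open('w1.pkl','rb'))
    def f(q):
        b=(-160,72,12+q[4]);l=lid2w(q,L+[b]);k=case2w(q,[(-100,-90,0),(100,-90,0)])
        m=lid2w(q,[L[0],L[1],(-165,0,48),b])
        return np.r_[(proj('scene',np.r_[l,k],c['scene'])-S).ravel(),(proj('side',np.r_[l,k[:1]],c['side'])-D).ravel(),(proj('',m,w)-W).ravel()]
    return least_squares(f,[620,103,.33,0.02,12],loss='soft_l1',x_scale=[10,10,.1,.1,5])
E
python3 - <<'E'
from h import *
r=fit3();q=r.x;print(q.round(3),r.fun.reshape(-1,2)[-4:].round(1).tolist());np.save('q.npy',q)
for th in(q[3],.2,.4,.6,.785,.85):
    q[3]=th;print(round(th,3),lid2w(q,[(0,0,0),(-165,0,38),(-160,72,12+q[4])]).round(1).tolist())
E
```

```text
[6.19139e+02 1.00739e+02 3.48000e-01 4.50000e-02 1.20030e+01] [[-0.5, -0.3], [-0.0, -1.2], [0.6, 2.3], [-0.6, -1.2]]
0.045 [[703.7, 131.4, 101.0], [550.4, 75.8, 146.4], [530.0, 145.0, 132.2]]
0.2 [[703.7, 131.4, 101.0], [558.8, 78.9, 171.0], [536.3, 147.3, 156.3]]
0.4 [[703.7, 131.4, 101.0], [574.8, 84.6, 200.3], [549.4, 152.0, 185.4]]
0.6 [[703.7, 131.4, 101.0], [595.9, 92.3, 225.5], [567.8, 158.7, 211.2]]
0.785 [[703.7, 131.4, 101.0], [619.3, 100.8, 244.5], [588.7, 166.3, 231.1]]
0.85 [[703.7, 131.4, 101.0], [628.2, 104.0, 250.0], [596.9, 169.3, 237.0]]
```

```bash
python3 -m handwheel '[{"x":0.06,"y":-0.003,"z":-0.06,"ax":0,"ay":0,"az":0.008},{"x":0.035,"y":-0.002,"z":-0.09,"ax":0,"ay":0,"az":0},{"x":0,"y":0,"z":-0.08,"ax":0,"ay":0,"az":0},{"x":0,"y":0,"z":-0.08,"ax":0,"ay":0,"az":0},{"x":0,"y":0,"z":-0.08,"ax":0,"ay":0,"az":0},{"x":0,"y":0,"z":-0.07,"ax":0,"ay":0,"az":0},{"x":0,"y":0,"z":-0.06,"ax":0,"ay":0,"az":0},{"x":0,"y":0,"z":0,"ax":0,"ay":0,"az":0}]' 0
python3 -m handwheel '[{"x":0,"y":0,"z":0,"ax":0,"ay":0,"az":0},{"x":0,"y":0,"z":0,"ax":0,"ay":0,"az":0},{"x":0,"y":0,"z":0,"ax":0,"ay":0,"az":0},{"x":0,"y":0,"z":0,"ax":0,"ay":0,"az":0},{"x":0,"y":0,"z":0,"ax":0,"ay":0,"az":0},{"x":0,"y":0,"z":0,"ax":0,"ay":0,"az":0},{"x":0,"y":0,"z":0,"ax":0,"ay":0,"az":0},{"x":0,"y":0,"z":0,"ax":0,"ay":0,"az":0}]' -1
```

```text
clock: 2.6
position: [548.0, 77.4, 124.9]
ee_rot: [0.985, 0.174, -0.002, 0.0]
contact_force: [-0.3, -0.2, 0.1]
gripper_width: 42.7
grasp_force: 0.0
clock: 3.4
position: [549.8, 77.5, 128.1]
ee_rot: [0.985, 0.174, 0.001, -0.0]
contact_force: [-0.3, 0.7, 5.2]
gripper_width: 13.3
grasp_force: 61.4
```

```bash
python3 -m handwheel '[{"x":0.0132,"y":0.0048,"z":0.0365,"ax":0,"ay":0,"az":0},{"x":0.0132,"y":0.0048,"z":0.0365,"ax":0,"ay":0,"az":0},{"x":0.0132,"y":0.0048,"z":0.0365,"ax":0,"ay":0,"az":0},{"x":0.0132,"y":0.0048,"z":0.0365,"ax":0,"ay":0,"az":0},{"x":0.0193,"y":0.007,"z":0.0333,"ax":0,"ay":0,"az":0},{"x":0.0193,"y":0.007,"z":0.0333,"ax":0,"ay":0,"az":0},{"x":0.0193,"y":0.007,"z":0.0333,"ax":0,"ay":0,"az":0},{"x":0.0193,"y":0.007,"z":0.0333,"ax":0,"ay":0,"az":0}]'
python3 - <<'E'
from h import *
import cv2
im=arm.get_image('side')[130:260,240:380]
cv2.imwrite('pics/s1.png',cv2.resize(im[:,:,::-1],(560,520),interpolation=cv2.INTER_CUBIC))
E
```

```text
clock: 4.2
position: [571.5, 85.4, 179.7]
ee_rot: [0.985, 0.173, -0.006, 0.001]
contact_force: [-2.3, -3.5, -21.3]
gripper_width: 12.7
grasp_force: 58.6
```

View pics/s1.png

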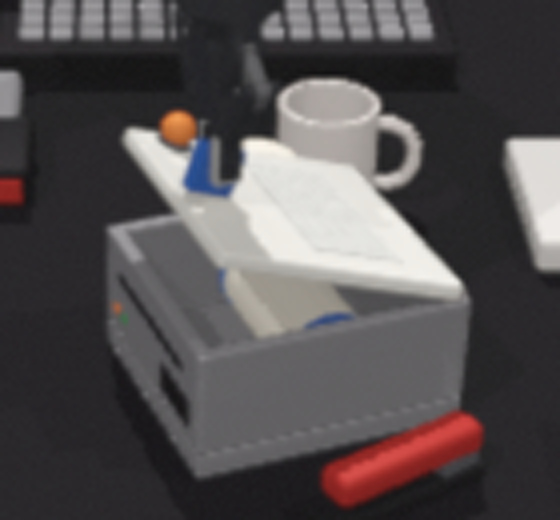

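The lid is up about 24° and the fin is held at (210,165). I'll keep lifting.

```bash
python3 -m handwheel '[{"x":0.0248,"y":0.009,"z":0.0289,"ax":0,"ay":0,"az":0},{"x":0.0248,"y":0.009,"z":0.0289,"ax":0,"ay":0,"az":0},{"x":0.0248,"y":0.009,"z":0.0289,"ax":0,"ay":0,"az":0},{"x":0.0248,"y":0.009,"z":0.0289,"ax":0,"ay":0,"az":0},{"x":0.0292,"y":0.0106,"z":0.0236,"ax":0,"ay":0,"az":0},{"x":0.0292,"y":0.0106,"z":0.0236,"ax":0,"ay":0,"az":0},{"x":0.0292,"y":0.0106,"z":0.0236,"ax":0,"ay":0,"az":0},{"x":0.0292,"y":0.0106,"z":0.0236,"ax":0,"ay":0,"az":0}]'
python3 -m handwheel '[{"x":0,"y":0,"z":0,"ax":0,"ay":0,"az":0},{"x":0,"y":0,"z":0,"ax":0,"ay":0,"az":0},{"x":0,"y":0,"z":0,"ax":0,"ay":0,"az":0},{"x":0,"y":0,"z":0,"ax":0,"ay":0,"az":0},{"x":0,"y":0,"z":0,"ax":0,"ay":0,"az":0},{"x":0,"y":0,"z":0,"ax":0,"ay":0,"az":0},{"x":0,"y":0,"z":0,"ax":0,"ay":0,"az":0},{"x":0,"y":0,"z":0,"ax":0,"ay":0,"az":0}]'
python3 - <<'E'
from h import *
from scipy.optimize import minimize_scalar
q=np.load('q.npy');s=arm.read_state();g=s['position']-[0,0,19]*np.array([0,0,-1]);print(g)
l0=R.from_euler('z',q[2]).inv().apply(g-lid2w(q,[(0,0,0)])[0]);print(l0,np.arctan2(l0[2],-l0[0])-np.arctan2(38,165))
E
```

```text
clock: 5.05
position: [614.1, 100.8, 223.5]
ee_rot: [0.985, 0.173, -0.006, 0.001]
contact_force: [-7.8, -4.5, -19.7]
gripper_width: 12.1
grasp_force: 58.5
clock: 5.85
position: [615.5, 101.3, 224.4]
ee_rot: [0.985, 0.173, -0.004, 0.0]
contact_force: [-6.6, -3.6, -16.6]
gripper_width: 12.5
grasp_force: 58.9
[615.49999353 101.3267115  243.40915798]
[-93.2197206    1.79410721 142.40915798] 0.7648444427584965
```

```bash
python3 -m handwheel '[{"x":0,"y":0,"z":0,"ax":0,"ay":0,"az":0},{"x":0,"y":0,"z":0,"ax":0,"ay":0,"az":0},{"x":0,"y":0,"z":0,"ax":0,"ay":0,"az":0},{"x":0,"y":0,"z":0,"ax":0,"ay":0,"az":0},{"x":0,"y":0,"z":0,"ax":0,"ay":0,"az":0},{"x":0,"y":0,"z":0,"ax":0,"ay":0,"az":0},{"x":0,"y":0,"z":0,"ax":0,"ay":0,"az":0},{"x":0,"y":0,"z":0,"ax":0,"ay":0,"az":0}]' 0
python3 -m handwheel '[{"x":0,"y":0,"z":0.05,"ax":0,"ay":0,"az":0},{"x":0,"y":0,"z":0.08,"ax":0,"ay":0,"az":0},{"x":0,"y":0,"z":0.1,"ax":0,"ay":0,"az":0},{"x":-0.1,"y":0,"z":0.1,"ax":0,"ay":0,"az":0},{"x":-0.2,"y":0,"z":0.1,"ax":0,"ay":0,"az":0},{"x":-0.2,"y":0,"z":0.07,"ax":0,"ay":0,"az":0},{"x":0,"y":0,"z":0,"ax":0,"ay":0,"az":0},{"x":0,"y":0,"z":0,"ax":0,"ay":0,"az":0}]' -1
python3 - <<'E'
from h import *
import cv2,pickle
c=arm.camera_params('wrist');w=arm.get_image('wrist')
pickle.dump(c,open('w2.pkl','wb'));print(arm.read_state()['position'])
a=arm.get_image('scene')[140:260,270:390];b=arm.get_image('side')[130:250,250:370]
m=np.vstack([cv2.resize(i,(300,300),interpolation=cv2.INTER_CUBIC) for i in(a,b)])
m=np.hstack([m,np.vstack([cv2.resize(w,(500,375)),np.zeros((225,500,3),np.uint8)])])
cv2.imwrite('pics/m2.png',m[:,:,::-1])
E
```

```text
clock: 6.65
position: [618.4, 102.4, 225.1]
ee_rot: [0.985, 0.174, -0.0, 0.0]
contact_force: [0.5, -0.3, 0.2]
gripper_width: 42.8
grasp_force: 0.0
clock: 7.45
position: [518.1, 102.6, 327.0]
ee_rot: [0.985, 0.174, 0.002, -0.0]
contact_force: [0.7, -0.6, -0.1]
gripper_width: -0.3
grasp_force: 0.0
[518.51355522 102.56727017 325.83871464]
```

View pics/m2.png

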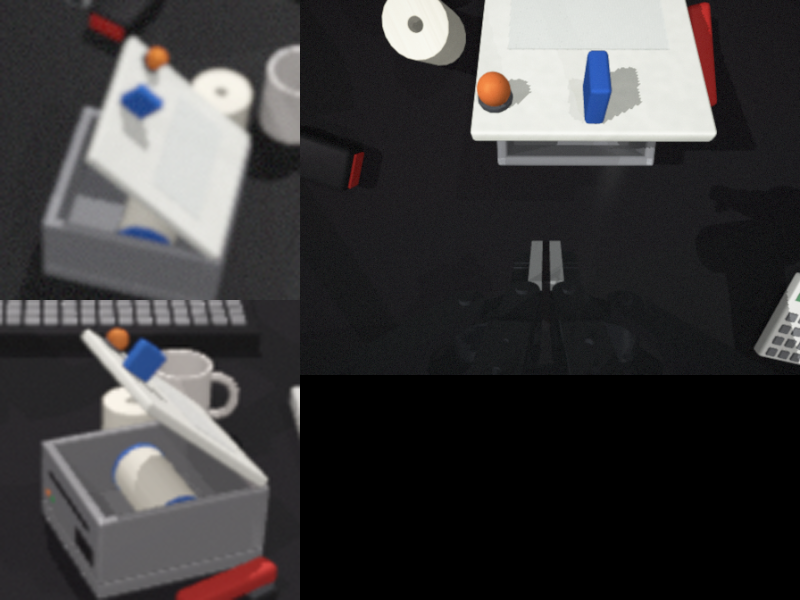

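The lid stays up. The ball is at (157,58) in the scene crop, (118,339) in the side crop and (494,90) in the wrist view. The front-edge top corners are at (133,38) and (90,158) in the scene crop. I'll triangulate the ball and fit the lid angle.

Run:
```python
from h import *
import pickle
from scipy.optimize import least_squares
w=pickle.load(open('w2.pkl','rb'))
C=[arm.camera_params('scene'),arm.camera_params('side'),w]
B=[np.array([157,58])/2.5+[270,140],np.array([118,39])/2.5+[250,130],np.array([194,90])*1.12]
r=least_squares(lambda p:np.r_[tuple((proj('',p[None],c)-b).ravel() for c,b in zip(C,B))],[590,165,230])
print(r.x,r.fun.round(1))
q0=np.load('q.npy')
Fs=np.array([(133,38),(90,158)])/2.5+[270,140]
def f(p):
    q=[*q0[:3],p[0]];b=lid2w(q,[(-160,72,12+p[1])]);e=lid2w(q,[(-190,89,12),(-190,-89,12)])
    return np.r_[tuple((proj('',b,c)-x).ravel() for c,x in zip(C,B))+((proj('',e,C[0])-Fs).ravel(),)]
k=least_squares(f,[.77,15]);print(k.x,k.fun.round(1),lid2w([*q0[:3],k.x[0]],[(-160,72,12+k.x[1])]))
```

```text
[577.91802051 164.59252361 223.4337095 ] [-0.5  0.8 -1.1 -0.7  0.  -0.3]
[ 0.70095882 12.50037676] [-0.5  1.5 -0.7 -0.2  3.4 -1.1 -0.3  0.4  0.2  1.1] [[579.0901239  162.79925317 222.91589746]]
```

Lid angle is about 0.70–0.76 rad, a little low. There is plenty of time, so I'll regrip and raise it a few degrees more.

```bash
python3 -m handwheel '[{"x":0.15,"y":-0.02,"z":0,"ax":0,"ay":0,"az":0},{"x":0.15,"y":0,"z":0,"ax":0,"ay":0,"az":0},{"x":0.148,"y":0,"z":0,"ax":0,"ay":0,"az":0},{"x":0,"y":0,"z":-0.11,"ax":0,"ay":0,"az":0},{"x":0,"y":0,"z":-0.11,"ax":0,"ay":0,"az":0},{"x":0,"y":0,"z":-0.11,"ax":0,"ay":0,"az":0},{"x":0,"y":0,"z":-0.11,"ax":0,"ay":0,"az":0},{"x":0,"y":0,"z":-0.105,"ax":0,"ay":0,"az":0}]' 0
python3 -m handwheel '[{"x":0,"y":0,"z":0,"ax":0,"ay":0,"az":0},{"x":0,"y":0,"z":0,"ax":0,"ay":0,"az":0},{"x":0,"y":0,"z":0,"ax":0,"ay":0,"az":0},{"x":0,"y":0,"z":0,"ax":0,"ay":0,"az":0},{"x":0,"y":0,"z":0,"ax":0,"ay":0,"az":0},{"x":0,"y":0,"z":0,"ax":0,"ay":0,"az":0},{"x":0,"y":0,"z":0,"ax":0,"ay":0,"az":0},{"x":0,"y":0,"z":0,"ax":0,"ay":0,"az":0}]' -1
python3 -m handwheel '[{"x":0.011,"y":0.004,"z":0.008,"ax":0,"ay":0,"az":0},{"x":0.011,"y":0.004,"z":0.008,"ax":0,"ay":0,"az":0},{"x":0.011,"y":0.004,"z":0.008,"ax":0,"ay":0,"az":0},{"x":0.011,"y":0.004,"z":0.008,"ax":0,"ay":0,"az":0},{"x":0.011,"y":0.004,"z":0.008,"ax":0,"ay":0,"az":0},{"x":0.011,"y":0.004,"z":0.008,"ax":0,"ay":0,"az":0},{"x":0,"y":0,"z":0,"ax":0,"ay":0,"az":0},{"x":0,"y":0,"z":0,"ax":0,"ay":0,"az":0}]'
```

```text
clock: 8.4
position: [608.4, 98.1, 213.4]
ee_rot: [0.985, 0.173, -0.001, 0.0]
contact_force: [0.2, 0.7, 0.3]
gripper_width: 42.4
grasp_force: 0.0
clock: 9.2
position: [608.3, 98.7, 215.6]
ee_rot: [0.985, 0.173, 0.0, -0.0]
contact_force: [5.3, 2.0, -9.1]
gripper_width: 13.6
grasp_force: 59.6
clock: 10.0
position: [614.1, 100.9, 220.3]
ee_rot: [0.985, 0.173, -0.011, 0.001]
contact_force: [-7.6, -2.9, -17.7]
gripper_width: 13.0
grasp_force: 58.8
```

```bash
python3 -m handwheel '[{"x":0.011,"y":0.004,"z":0.007,"ax":0,"ay":0,"az":0},{"x":0.011,"y":0.004,"z":0.007,"ax":0,"ay":0,"az":0},{"x":0.011,"y":0.004,"z":0.007,"ax":0,"ay":0,"az":0},{"x":0,"y":0,"z":0,"ax":0,"ay":0,"az":0},{"x":0,"y":0,"z":0,"ax":0,"ay":0,"az":0},{"x":0,"y":0,"z":0,"ax":0,"ay":0,"az":0},{"x":0,"y":0,"z":0,"ax":0,"ay":0,"az":0},{"x":0,"y":0,"z":0,"ax":0,"ay":0,"az":0}]'
python3 -m handwheel '[{"x":0,"y":0,"z":0,"ax":0,"ay":0,"az":0},{"x":0,"y":0,"z":0,"ax":0,"ay":0,"az":0},{"x":0,"y":0,"z":0,"ax":0,"ay":0,"az":0},{"x":0,"y":0,"z":0,"ax":0,"ay":0,"az":0},{"x":0,"y":0,"z":0,"ax":0,"ay":0,"az":0},{"x":0,"y":0,"z":0,"ax":0,"ay":0,"az":0},{"x":0,"y":0,"z":0,"ax":0,"ay":0,"az":0},{"x":0,"y":0,"z":0,"ax":0,"ay":0,"az":0}]' 0
python3 -m handwheel '[{"x":0,"y":0,"z":0.05,"ax":0,"ay":0,"az":0},{"x":0,"y":0,"z":0.08,"ax":0,"ay":0,"az":0},{"x":0,"y":0,"z":0.1,"ax":0,"ay":0,"az":0},{"x":-0.1,"y":0,"z":0.1,"ax":0,"ay":0,"az":0},{"x":-0.2,"y":0,"z":0.1,"ax":0,"ay":0,"az":0},{"x":-0.2,"y":0,"z":0.07,"ax":0,"ay":0,"az":0},{"x":0,"y":0,"z":0,"ax":0,"ay":0,"az":0},{"x":0,"y":0,"z":0,"ax":0,"ay":0,"az":0}]' -1
python3 - <<'E'
from h import *
import cv2,pickle
c=arm.camera_params('wrist');w=arm.get_image('wrist')
pickle.dump(c,open('w2.pkl','wb'));print(arm.read_state()['position'])
a=arm.get_image('scene')[140:260,270:390];b=arm.get_image('side')[130:250,250:370]
m=np.hstack([cv2.resize(i,(400,400),interpolation=cv2.INTER_CUBIC) for i in(a,b)])
m=np.vstack([m,np.hstack([w[40:140,170:430].repeat(2,0).repeat(2,1),np.zeros((200,280,3),np.uint8)])])
cv2.imwrite('pics/m3.png',m[:,:,::-1])
E
```

```text
clock: 10.8
position: [620.6, 103.2, 224.8]
ee_rot: [0.985, 0.173, -0.011, 0.001]
contact_force: [-8.6, -3.6, -18.0]
gripper_width: 13.4
grasp_force: 58.6
clock: 11.6
position: [627.8, 105.7, 229.9]
ee_rot: [0.985, 0.174, 0.0, 0.0]
contact_force: [-0.1, -1.1, -0.0]
gripper_width: 42.6
grasp_force: 0.0
clock: 12.4
position: [527.5, 105.8, 331.9]
ee_rot: [0.985, 0.174, 0.002, -0.001]
contact_force: [0.3, 0.4, -0.5]
gripper_width: -0.1
grasp_force: 0.0
[527.88793484 105.7548853  330.65475133]
```

View pics/m3.png

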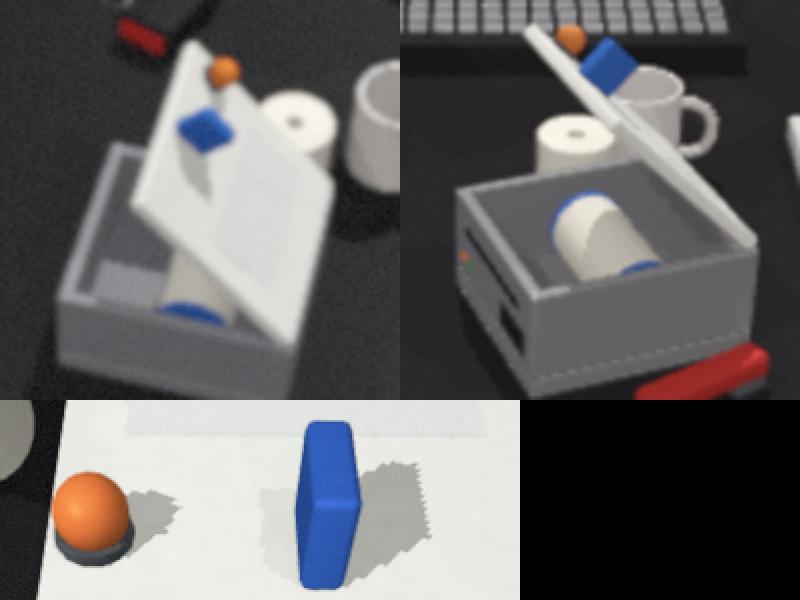

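The lid is now higher and standing free. The ball is at (224,72) in the scene crop, (571,40) in the side crop and (91,511) in the wrist crop. The front corners are at (193,41) and (135,200). I'll locate the ball again.

Run:
```python
from h import *
import pickle
from scipy.optimize import least_squares
w=pickle.load(open('w2.pkl','rb'))
C=[arm.camera_params('scene'),arm.camera_params('side'),w];s=.3
B=[np.array([224,72])*s+[270,140],np.array([171,40])*s+[250,130],np.array([91,111])/2+[170,40]]
r=least_squares(lambda p:np.r_[tuple((proj('',p[None],c)-b).ravel() for c,b in zip(C,B))],[590,165,230])
print(r.x,r.fun.round(1))
q0=np.load('q.npy');Fs=np.array([(193,41),(135,200)])*s+[270,140]
def f(p):
    q=[*q0[:3],p[0]];b=lid2w(q,[(-160,72,12+p[1])]);e=lid2w(q,[(-190,89,12),(-190,-89,12)])
    return np.r_[tuple((proj('',b,c)-x).ravel() for c,x in zip(C,B))+((proj('',e,C[0])-Fs).ravel(),)]
k=least_squares(f,[.77,15]);print(k.x,k.fun.round(1),lid2w([*q0[:3],k.x[0]],[(-160,72,12+k.x[1])]))
print(arm.read_state()['position'],arm.read_state()['contact_force'])
```

```text
[590.0445795  169.20652644 232.38346672] [-0.   1.  -0.8 -0.8 -0.  -0.1]
[ 0.79479971 13.79333356] [-0.1  1.4 -0.4 -0.7  3.4 -0.7 -0.2  1.   0.8  2.3] [[591.1365433  167.17109439 233.26209931]]
[528.27127299 105.6757149  329.26523355] [ 0.09607053 -0.74263286 -0.15523721]
```

```bash
python3 -m handwheel '[{"x":0.08,"y":0.08,"z":0,"ax":0,"ay":0,"az":0},{"x":0.08,"y":0.08,"z":0,"ax":0,"ay":0,"az":0},{"x":0.08,"y":0.08,"z":0,"ax":0,"ay":0,"az":0},{"x":0.07,"y":0.075,"z":-0.06,"ax":0,"ay":0,"az":0},{"x":0,"y":0,"z":-0.1,"ax":0,"ay":0,"az":0},{"x":0,"y":0,"z":-0.1,"ax":0,"ay":0,"az":0},{"x":0,"y":0,"z":-0.06,"ax":0,"ay":0,"az":0},{"x":0,"y":0,"z":0,"ax":0,"ay":0,"az":0}]' -1
python3 -m handwheel '[{"x":0,"y":0,"z":0,"ax":0,"ay":0,"az":0},{"x":0,"y":0,"z":-0.01,"ax":0,"ay":0,"az":0},{"x":0,"y":0,"z":-0.01,"ax":0,"ay":0,"az":0},{"x":0,"y":0,"z":-0.01,"ax":0,"ay":0,"az":0},{"x":0,"y":0,"z":-0.01,"ax":0,"ay":0,"az":0},{"x":0,"y":0,"z":-0.01,"ax":0,"ay":0,"az":0},{"x":0,"y":0,"z":0,"ax":0,"ay":0,"az":0},{"x":0,"y":0,"z":0,"ax":0,"ay":0,"az":0}]'
python3 - <<'E'
from h import *
import cv2
a=arm.get_image('scene')[140:220,290:370];b=arm.get_image('side')[110:190,260:340]
m=np.hstack([cv2.resize(i,(400,400),interpolation=cv2.INTER_CUBIC) for i in(a,b)])
cv2.imwrite('pics/m4.png',m[:,:,::-1])
E
```

```text
clock: 13.35
position: [589.3, 168.1, 262.9]
ee_rot: [0.985, 0.173, -0.003, 0.001]
contact_force: [0.6, 0.1, -0.8]
gripper_width: -0.0
grasp_force: 0.0
clock: 14.15
position: [589.8, 168.6, 255.9]
ee_rot: [0.985, 0.174, -0.0, 0.0]
contact_force: [0.4, -0.3, 0.1]
gripper_width: 0.1
grasp_force: 0.0
```

View pics/m4.png

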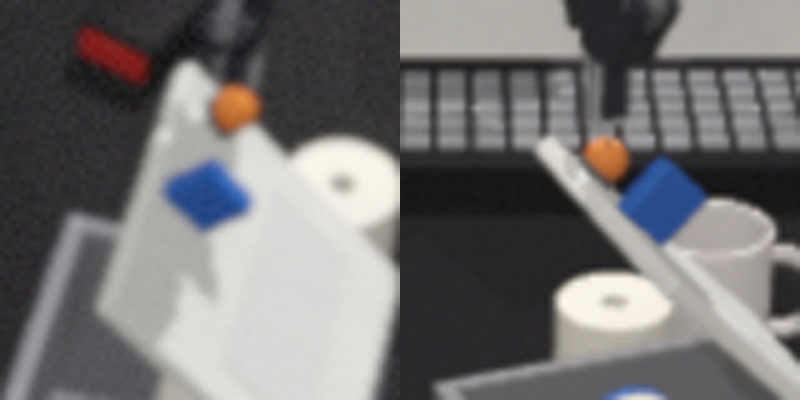

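The shut fingertips are centred just above the ball, in the scene crop at (237,105) and the side crop at (606,158). I'll go down gently.

```bash
python3 -m handwheel '[{"x":0,"y":0,"z":-0.006,"ax":0,"ay":0,"az":0},{"x":0,"y":0,"z":-0.006,"ax":0,"ay":0,"az":0},{"x":0,"y":0,"z":-0.006,"ax":0,"ay":0,"az":0},{"x":0,"y":0,"z":-0.006,"ax":0,"ay":0,"az":0},{"x":0,"y":0,"z":-0.006,"ax":0,"ay":0,"az":0},{"x":0,"y":0,"z":-0.006,"ax":0,"ay":0,"az":0},{"x":0,"y":0,"z":0,"ax":0,"ay":0,"az":0},{"x":0,"y":0,"z":0,"ax":0,"ay":0,"az":0}]'
```

```text
clock: 15.05
position: [589.8, 168.6, 248.7]
ee_rot: [0.985, 0.174, -0.0, 0.0]
contact_force: [0.3, 0.1, 0.6]
gripper_width: 0.3
grasp_force: 0.0
```

```bash
python3 -m handwheel '[{"x":0,"y":0,"z":-0.004,"ax":0,"ay":0,"az":0},{"x":0,"y":0,"z":-0.003,"ax":0,"ay":0,"az":0},{"x":0,"y":0,"z":-0.003,"ax":0,"ay":0,"az":0},{"x":0,"y":0,"z":-0.003,"ax":0,"ay":0,"az":0},{"x":0,"y":0,"z":-0.003,"ax":0,"ay":0,"az":0},{"x":0,"y":0,"z":0,"ax":0,"ay":0,"az":0},{"x":0,"y":0,"z":0,"ax":0,"ay":0,"az":0},{"x":0,"y":0,"z":0,"ax":0,"ay":0,"az":0}]'
```

```text
clock: 15.85
position: [589.8, 168.6, 245.6]
ee_rot: [0.985, 0.174, 0.0, -0.0]
contact_force: [0.1, 0.5, 0.9]
gripper_width: 0.2
grasp_force: 0.0
```

```bash
python3 -m handwheel '[{"x":0,"y":0,"z":-0.0025,"ax":0,"ay":0,"az":0},{"x":0,"y":0,"z":-0.0025,"ax":0,"ay":0,"az":0},{"x":0,"y":0,"z":-0.0025,"ax":0,"ay":0,"az":0},{"x":0,"y":0,"z":0,"ax":0,"ay":0,"az":0},{"x":0,"y":0,"z":0,"ax":0,"ay":0,"az":0},{"x":0,"y":0,"z":0,"ax":0,"ay":0,"az":0},{"x":0,"y":0,"z":0,"ax":0,"ay":0,"az":0},{"x":0,"y":0,"z":0,"ax":0,"ay":0,"az":0}]'
```

```text
clock: 16.65
position: [589.8, 168.6, 244.3]
ee_rot: [0.985, 0.174, 0.0, 0.0]
contact_force: [-0.5, -0.1, 3.0]
gripper_width: -0.1
grasp_force: 1.2
```

Contact at about 3 N. I'll continue in small increments.

```bash
python3 -m handwheel '[{"x":0,"y":0,"z":-0.0015,"ax":0,"ay":0,"az":0},{"x":0,"y":0,"z":0,"ax":0,"ay":0,"az":0},{"x":0,"y":0,"z":0,"ax":0,"ay":0,"az":0},{"x":0,"y":0,"z":0,"ax":0,"ay":0,"az":0},{"x":0,"y":0,"z":0,"ax":0,"ay":0,"az":0},{"x":0,"y":0,"z":0,"ax":0,"ay":0,"az":0},{"x":0,"y":0,"z":0,"ax":0,"ay":0,"az":0},{"x":0,"y":0,"z":0,"ax":0,"ay":0,"az":0}]'
```

```text
clock: 17.45
position: [589.8, 168.6, 244.1]
ee_rot: [0.985, 0.174, 0.0, 0.0]
contact_force: [-2.0, -0.8, 5.7]
gripper_width: 0.1
grasp_force: 2.6
```

That gives about 6 N. I'll hold it there.

```bash
for i in 1 2; do python3 -m handwheel '[{"x":0,"y":0,"z":0,"ax":0,"ay":0,"az":0},{"x":0,"y":0,"z":0,"ax":0,"ay":0,"az":0},{"x":0,"y":0,"z":0,"ax":0,"ay":0,"az":0},{"x":0,"y":0,"z":0,"ax":0,"ay":0,"az":0},{"x":0,"y":0,"z":0,"ax":0,"ay":0,"az":0},{"x":0,"y":0,"z":0,"ax":0,"ay":0,"az":0},{"x":0,"y":0,"z":0,"ax":0,"ay":0,"az":0},{"x":0,"y":0,"z":0,"ax":0,"ay":0,"az":0}]'; done
```

```text
clock: 18.25
position: [589.8, 168.6, 244.1]
ee_rot: [0.985, 0.174, 0.0, 0.0]
contact_force: [-2.3, -0.3, 4.8]
gripper_width: 0.1
grasp_force: 2.6
clock: 19.05
position: [589.8, 168.6, 244.0]
ee_rot: [0.985, 0.174, 0.0, 0.0]
contact_force: [-2.2, 0.5, 4.9]
gripper_width: 0.1
grasp_force: 2.6
```

The push held steady at about 5.3 N for 1.6 s and the lid did not give. Retracting straight up.

```bash
python3 -m handwheel '[{"x":0,"y":0,"z":0.01,"ax":0,"ay":0,"az":0},{"x":0,"y":0,"z":0.05,"ax":0,"ay":0,"az":0},{"x":0,"y":0,"z":0.1,"ax":0,"ay":0,"az":0},{"x":-0.05,"y":0,"z":0.1,"ax":0,"ay":0,"az":0},{"x":-0.1,"y":0,"z":0.1,"ax":0,"ay":0,"az":0},{"x":-0.1,"y":0,"z":0.05,"ax":0,"ay":0,"az":0},{"x":0,"y":0,"z":0,"ax":0,"ay":0,"az":0},{"x":0,"y":0,"z":0,"ax":0,"ay":0,"az":0}]'
python3 - <<'E'
from h import *
import cv2
a=arm.get_image('scene')[140:260,270:390];b=arm.get_image('side')[130:250,250:370]
m=np.hstack([cv2.resize(i,(400,400),interpolation=cv2.INTER_CUBIC) for i in(a,b)])
cv2.imwrite('pics/m5.png',m[:,:,::-1])
E
```

```text
clock: 19.85
position: [539.8, 168.8, 325.9]
ee_rot: [0.985, 0.174, 0.0, -0.0]
contact_force: [0.4, -0.3, -0.3]
gripper_width: -0.3
grasp_force: 0.0
```

View pics/m5.png

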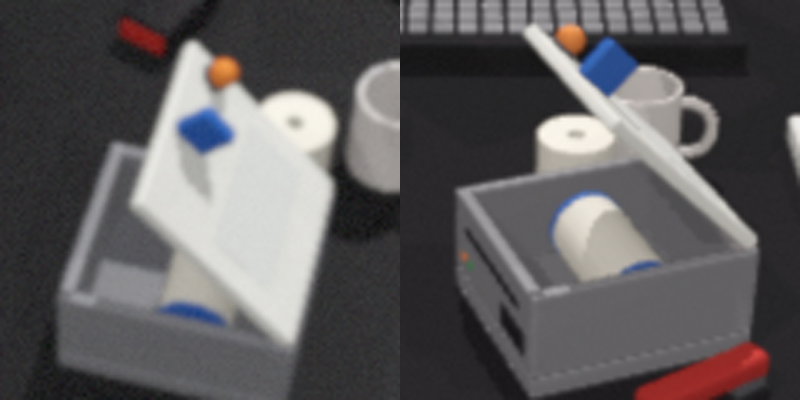

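The lid has not moved: the ball is still at (224,72) and (571,40), and the roll, mug and stapler are where they were.

```bash
python3 -c "from bench import arm;print(arm.job_done())"
```

```text
the job is handed in; nothing more can be done
None
```

The lid stands untouched at about 45° and did not move when I held about 5 N on the bumper for over a second; it took two lifts by the fin, because the first left it a few degrees low, and the nearby roll, mug and stapler were not disturbed.

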